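Line up the gourd lampshades by height

ROBOT

A 6-joint arm with a two-finger parallel gripper is mounted at the origin on the work surface. World frame = base frame: x ahead of the robot, y to its left, z up, the work surface at z = 0. Lengths are in m, angles in rad, forces in N, time in s.
With the tool pointing down it reaches from about 0.25 to 0.8 m from the base axis. Payload 3.9 kg.
Tool frame: the origin (TCP) lies midway between the tips of the shut fingers; the grasp point (between the pads) lies 19 mm behind it (robot.hold_point_z is the distance from the TCP to the grasp point, in m); z points along the fingers, x is the direction in which the jaws open and shut, and the axes are right-handed (so a half turn about z gives the same grasp; the last joint's range is limited). The gripper opens to 85 mm and grips with 20 to 120 N. Pads are 22 mm wide; open, the fingers measure 114 mm over their backs; the gripper's body (76 mm by 85 mm) begins 54 mm behind the grasp point. The pads swing forward as they close: fully open they stand 13 mm farther back than shut.
Start: joints at [1.157, 0.26, -0.138, 1.173, 0, 1.571], TCP at [0.211, 0.481, 0.231] pointing down, gripper open.
Joint ranges: [-2.78, 2.78], [-0.83, 1.72], [-1.28, 1.37], [-1.9, 2.12], [-1.57, 1.48], [-3.14, 3.14]. Speed limits (rad/s): [2.57, 2.57, 3.14, 3.14, 3.14, 3.14].

INTERFACE

Orientations are given as a rotation vector (axis times angle).
In Python, from station import robot, imaging gives the robot as it stands.
- The arm moves only by the tool step_arm, never from a script. Its argument "increments" is text: rows parted by semicolons, each of 6 numbers parted by spaces: the shift along the tool's x, y, z in cm, then the turn, a rotation vector about the tool's x, y, z in rad. In form: tx ty tz rx ry rz; .... A call has 1 to 20 rows; each row shifts and turns the commanded pose from where the row before left it, along the tool's axes as they then stand; what a row does not reach is not made up. A row lasts 1/12 s, in which the tool goes at most 41.7 mm and 7.16 degrees, less where a joint would pass 70% of its speed; a pose out of reach is approached as far as the arm can. A call with a gripper value outside its range is refused whole. "hand" is the finger opening in cm, from 0 to 8.54, set as the call begins (left out, the last holds). The fingers move at their own pace and stop on an object; the grip force is fixed at half the most. Time passes only in rows, so rows that do not move let the fingers close. It gives the time, the measured TCP pose, the force and the opening at its end, in the units of the state.
- robot.read_state(): the state, without advancing time (a new reading comes with each control period).
- imaging.camera(name): name is "scene" or "top"; returns a dict with "color" (480x640x3 uint8, red, green, blue), "depth" (480x640 float32, m along the optical axis (not along the pixel's ray), 0 where there is no reading), "fx", "fy", "cx", "cy" (pixels), "k1" (the pictures are not rectified: a ray, as slopes to the right and down, at radius r is drawn at 1 + k1 r^2 times it, then the intrinsics apply), "R" (3x3) and "t" (3): a world point X has camera coordinates R X + t. Camera axes: x right, y down, z forward; pixel columns grow to the right and rows downward; lengths in m; the calibration is good to about 2 mm. A picture is of the moment at which its call begins.
- robot.close_job(): hands the job in, once; it reports no verdict.
The state is a dict: "t": time; "qpos": joint angles; "dq": joint speeds; "joint_efforts": joint torques, N m; "ee_pos": TCP position; "eef_rot": TCP orientation; "force": force on the tool from outside, world axes, zero at the start; "moment": the same for the moment, N m; "opening": opening from 0.0 (shut) to 1.0 (fully open).
Only numpy, scipy, OpenCV 4.12 (cv2) and the standard library are available. Lean on these libraries where they do the work, as an engineer would, in place of code of your own. Each camera call takes 0.05 s, during which the arm holds its last target.

TASK

Set the four gourd lampshades on the row of lamp bases for the display, one over each bulb and standing flat on its base, in order of height: the shortest on the base next to the picture frame, rising to the tallest on the base farthest from it. Lower them into place rather than dropping them, and do not disturb the jar of beads.

Things in the scene. Friction and masses are not known exactly. Their poses are not given: they have to be found in the camera images.
- gourd_apple: Dried tan gourd lampshade, round with a short thick neck: 105 mm tall, 80 mm widest, round about z; origin at the centre of its underside, upright. Hollow below: an open mouth 50 mm across (foot 62 mm outside), 50 mm deep or more, goes over a bulb. The neck begins 70 mm up. Grip from above, pads centred 91 mm up, 26 mm across. About 75 g.
- gourd_pear: Dried tan gourd lampshade, pear-shaped with a stout neck: 128 mm tall, 87 mm widest, round about z; origin at the centre of its underside, upright. Hollow below: an open mouth 50 mm across (foot 64 mm outside), 50 mm deep or more, goes over a bulb. The neck begins 92 mm up. Grip from above, pads centred 112 mm up, 31 mm across. About 100 g.
- gourd_bottle: Dried tan gourd lampshade, a belly, a waist and a smaller upper bulb: 152 mm tall, 90 mm widest, round about z; origin at the centre of its underside, upright. Hollow below: an open mouth 50 mm across (foot 64 mm outside), 50 mm deep or more, goes over a bulb. Waist 88 mm up; bulb 95 to 140 mm up. Grip from above, pads centred 118 mm up, 44 mm across. About 120 g.
- gourd_long: Dried tan gourd lampshade, with a long slender neck: 178 mm tall, 95 mm widest, round about z; origin at the centre of its underside, upright. Hollow below: an open mouth 50 mm across (foot 66 mm outside), 50 mm deep or more, goes over a bulb. The straight neck runs from 115 to 170 mm up. Grip from above, pads centred 160 mm up, 32 mm across. About 150 g.
- base_a: One of four like lamp bases in a row, 120 mm apart, on a dark board; names do not follow the order in the row. Pale wooden disc, 92 mm diameter, 20 mm thick, with a white lamp holder (26 mm diameter) and bulb (21 mm) upright at its centre, tip 64 mm above the origin, which is the centre of the disc's underside (18 mm above the bench). A shade set on it has its origin 20 mm above this one. Fixed.
- base_b: One of four like lamp bases in a row, 120 mm apart, on a dark board; names do not follow the order in the row. Pale wooden disc, 92 mm diameter, 20 mm thick, with a white lamp holder (26 mm diameter) and bulb (21 mm) upright at its centre, tip 64 mm above the origin, which is the centre of the disc's underside (18 mm above the bench). A shade set on it has its origin 20 mm above this one. Fixed.
- base_c: One of four like lamp bases in a row, 120 mm apart, on a dark board; names do not follow the order in the row. Pale wooden disc, 92 mm diameter, 20 mm thick, with a white lamp holder (26 mm diameter) and bulb (21 mm) upright at its centre, tip 64 mm above the origin, which is the centre of the disc's underside (18 mm above the bench). A shade set on it has its origin 20 mm above this one. Fixed.
- base_d: One of four like lamp bases in a row, 120 mm apart, on a dark board; names do not follow the order in the row. Pale wooden disc, 92 mm diameter, 20 mm thick, with a white lamp holder (26 mm diameter) and bulb (21 mm) upright at its centre, tip 64 mm above the origin, which is the centre of the disc's underside (18 mm above the bench). A shade set on it has its origin 20 mm above this one. Fixed.
- frame: Small white picture frame, 105 mm wide, 135 mm high, leaning on its strut on the display row's line, about 135 mm beyond the base at one end (which end varies; a steel pot of brushes, up to 190 mm high, stands beyond the other). Fixed. Origin: centre of its foot.
- bead_jar: Small clear jar of coloured beads with a steel lid, 49 mm diameter, 54 mm high, standing loose on the bench among the gourds. Origin at the centre of its underside, z up. To be left alone.
Mind the look-alikes: they are no part of the job. Leave any purple look-alike of the gourd_apple alone.

How it is judged:
By the outcome, as a careful person would: the job done as asked, in the order asked, and still so for the second after the job is handed in, with the robot touching nothing.
It also fails if it takes over 112 s, if anything falls off the work surface, if the arm or the gripper's body presses on something with over 40 N, if the wrist force passes 120 N, or if a joint passes its speed limit or range.

## Working session

There is one attempt and no reset: what is moved stays moved. The work goes in short steps, Python scripts to look and compute and a tool call to move; the robot and the scene stay as the last step left them, time stands still between calls to the robot, and variables do not carry over. Pictures are saved under pics/ and viewed, and the job is handed in when it is done.

Besides the shell and the picture viewer there is one more tool, called after "Emit:" as name(argument=value, ...), one argument or row to a line, values as JSON. step_arm: Moves the arm, as the interface text tells. Its arguments: {"type":"object","properties":{"increments":{"type":"string"},"hand":{"type":"number"}},"required":["increments"]}

```bash
ls; mkdir -p pics
python3 - <<'E'
from station import robot, imaging
import cv2, numpy as np
for n in("scene","top"):
    c=imaging.camera(n); cv2.imwrite(f"pics/{n}0.png",c["color"][:,:,::-1]); np.savez(f"{n}0.npz",**c)
    print(n,c["fx"],c["fy"],c["cx"],c["cy"],c["k1"],c["R"].tolist(),c["t"])
print(robot.read_state(),robot.hold_point_z)
E
```

```text
pics
scene 447.78508390908456 447.78508390908456 322.0573596660622 241.25123760039418 0.03886828868482662 [[0.508457260926234, 0.8610857085267799, 0.0016175235159855126], [0.5411570628254273, -0.3180822607447893, -0.7784424890469688], [-0.6697911966915869, 0.39668007004438344, -0.6277138479148239]] [-0.2780521  -0.21747129  1.23404661]
top 548.7381741520264 548.7381741520264 323.95845797062543 241.85949736484082 -0.0029084677815637925 [[0.014047032839512365, -0.9998988650657588, -0.00222272549208914], [-0.9989206580102177, -0.01393479250635193, -0.04430959894017182], [0.04427414447326591, 0.0028427448025519875, -0.999015374723106]] [0.00565662 0.47544486 1.17210132]
{'t': 0.1, 'qpos': array([ 1.15698786e+00,  2.60631148e-01, -1.39259252e-01,  1.17272615e+00,
       -1.25196011e-05,  1.57076563e+00]), 'dq': array([-0.00203829, -0.00013069,  0.00484664,  0.00010325,  0.00085707,
       -0.00035651]), 'joint_efforts': array([-7.66873268e-05, -4.06509447e+01,  2.54526865e+01,  1.01257232e-02,
       -3.79689504e-05,  1.19728185e-05]), 'ee_pos': array([0.21085099, 0.48010617, 0.23053418]), 'eef_rot': array([ 2.62954571e+00,  1.71719833e+00, -2.38248552e-03]), 'force': array([-0.24454676,  0.31733764, -0.25439415]), 'moment': array([-0.04532684, -0.02894542, -0.05892064]), 'opening': 0.9989401324032572} 0.0187
```

View pics/scene0.png

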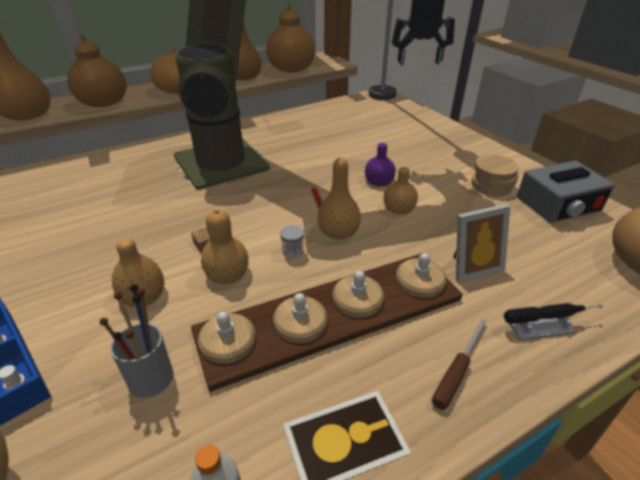

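View pics/top0.png

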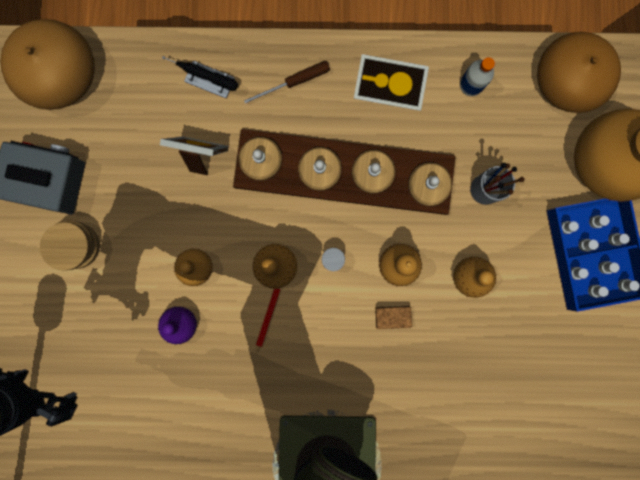

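The scene view shows the frame at (482,243), the pot at (143,355) and four bases between them. Tan gourds are at (400,193), (339,205), (225,250) and (138,275); the purple look-alike is at (380,168) and the jar at (292,240).

```bash
cat > h.py <<'E'
import numpy as np, cv2
def pts(c):
    K=np.array([[c["fx"],0,c["cx"]],[0,c["fy"],c["cy"]],[0,0,1]],float)
    u,v=np.meshgrid(np.arange(640.),np.arange(480.))
    # invert r_d=r(1+k1 r^2)
    d=cv2.undistortPoints(np.stack([u,v],-1).reshape(-1,1,2),K,np.array([float(c["k1"]),0,0,0])).reshape(480,640,2)
    z=c["depth"].astype(float)
    P=np.dstack([d[...,0]*z,d[...,1]*z,z])
    W=(P-np.array(c["t"]))@np.array(c["R"])
    W[z<=0]=np.nan
    return W
def proj(c,X):
    p=np.array(c["R"])@np.array(X)+np.array(c["t"]); x,y=p[0]/p[2],p[1]/p[2]; s=1+float(c["k1"])*(x*x+y*y)
    return x*s*c["fx"]+c["cx"],y*s*c["fy"]+c["cy"]
E
python3 - <<'E'
from h import *
for n in("scene","top"):
    c=np.load(n+"0.npz");img=c["color"][:,:,::-1]
    if n=="scene": a=cv2.resize(img[130:400,90:530],None,fx=1.8,fy=1.8,interpolation=3)
    else: a=cv2.resize(img[110:360,140:520],None,fx=2.1,fy=2.1,interpolation=3)
    cv2.imwrite(f"pics/{n}_c0.png",a)
c=np.load("top0.npz");W=pts(c)
def top(u,v,r):
    w=W[v-r:v+r,u-r:u+r].reshape(-1,3); w=w[np.isfinite(w[:,2])]
    return w
print("bench",[W[400,200],W[350,500],W[220,250]])
for nm,(u,v) in dict(apple=(193,266),long=(273,265),g3=(400,263),g4=(474,277),purple=(177,325),jar=(333,259)).items():
    w=top(u,v,32); m=w[:,2].max(); t=w[w[:,2]>m-.010]
    print(nm,"zmax",m.round(4),"topc",((t.min(0)+t.max(0))/2).round(4),t.mean(0).round(4),len(t))
for u,v in[(259,155),(319,166),(374,169),(432,181)]:
    w=top(u,v,18); m=w[:,2].max(); t=w[w[:,2]>m-.015];d=w[(w[:,2]>.030)&(w[:,2]<.046)]
    print("base",m.round(4),t.mean(0).round(4),"disc",((d.min(0)+d.max(0))/2).round(4),np.median(d[:,2]).round(4))
E
```

```text
bench [array([0.13221168, 0.2736668 , 0.00110172]), array([ 0.24744521, -0.37110257, -0.00264181]), array([ 0.52169562,  0.17496642, -0.00584214])]
apple zmax 0.1079 topc [0.4184 0.2897 0.1031] [0.4181 0.2894 0.1027] 116
long zmax 0.18 topc [0.4236 0.1162 0.1751] [0.4232 0.1161 0.1749] 160
g3 zmax 0.1549 topc [ 0.4302 -0.146   0.1499] [ 0.4292 -0.1472  0.1475] 78
g4 zmax 0.131 topc [ 0.4063 -0.3038  0.126 ] [ 0.4057 -0.3032  0.1255] 162
purple zmax 0.1104 topc [0.2958 0.3177 0.1055] [0.2959 0.3179 0.1033] 103
jar zmax 0.0616 topc [ 0.4382 -0.005   0.0566] [ 0.4386 -0.005   0.0543] 346
base 0.0863 [0.6517 0.1525 0.0782] disc [0.6582 0.1539 0.0378] 0.0371
base 0.0859 [0.6315 0.0254 0.0784] disc [0.6366 0.0261 0.0372] 0.0372
base 0.0852 [ 0.6272 -0.0892  0.0781] disc [ 0.6315 -0.0908  0.0376] 0.0369
base 0.084 [ 0.6015 -0.2099  0.0777] disc [ 0.6074 -0.2136  0.0378] 0.0371
```

View pics/scene_c0.png

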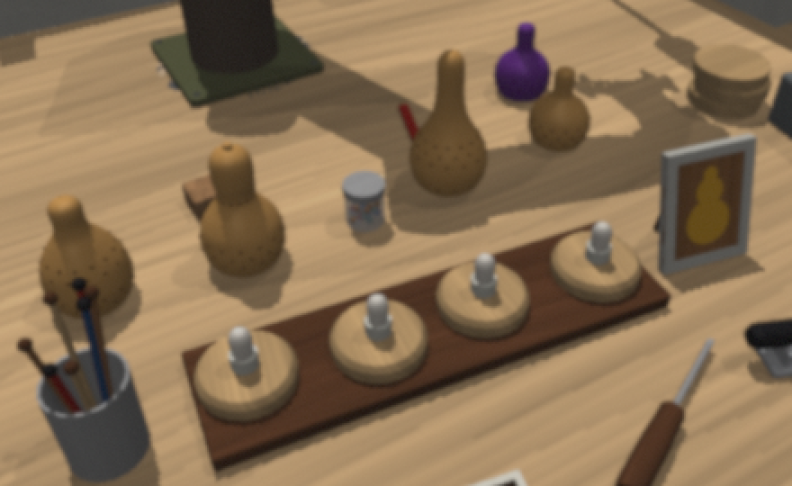

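View pics/top_c0.png

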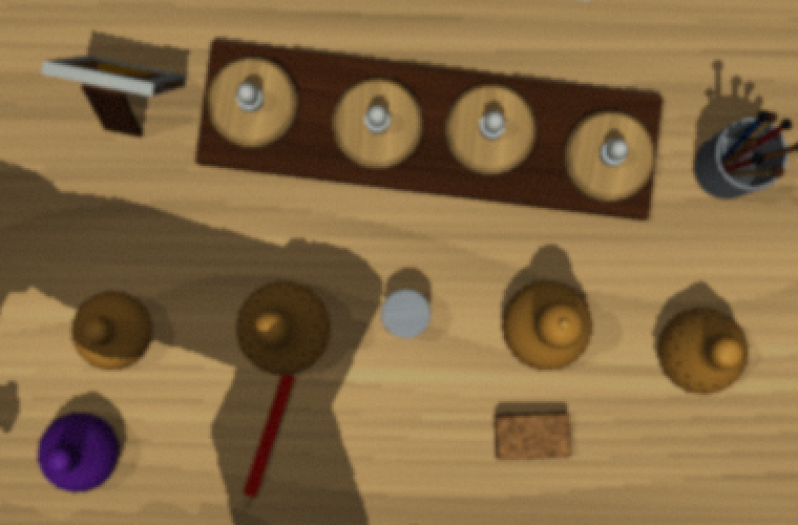

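Top view: apple (193,266), long (273,265), bottle (400,263) and pear (474,277) are told apart by their measured heights. The purple look-alike is at (177,325), the jar at (333,259) and the frame at the left end. Look-alikes to avoid are the purple gourd, the big gourds at the bench edges and the shelf gourds. Next I'll refine the centres with both cameras.

```bash
cat >> h.py <<'E'
from scipy.optimize import least_squares
def circ(p):
    f=lambda q:np.hypot(p[:,0]-q[0],p[:,1]-q[1])-q[2]
    r=least_squares(f,[*p[:,:2].mean(0),.03],loss="soft_l1",f_scale=.002); return r.x
def cloud(s):
    return {n:pts(np.load(f"{n}{s}.npz")).reshape(-1,3) for n in("top","scene")}
E
python3 - <<'E'
from h import *
C=cloud("0")
G=dict(apple=(.418,.289,.105,.04,.026),long=(.423,.116,.178,.0475,.032),bottle=(.429,-.147,.152,.045,.044),pear=(.406,-.303,.128,.0435,.031))
for n,(x,y,h,R,d) in G.items():
    for cam,W in C.items():
        w=W[np.isfinite(W[:,2])&(np.hypot(W[:,0]-x,W[:,1]-y)<R+.012)]
        for a,b in((.25*h,.4*h),(h-.035,h-.01)):
            p=w[(w[:,2]>a)&(w[:,2]<b)]
            if len(p)>10: print(n,cam,f"{a:.3f}-{b:.3f}",circ(p).round(4),len(p))
for k,(x,y) in enumerate([(.655,.153),(.635,.026),(.63,-.09),(.606,-.212)]):
    for cam,W in C.items():
        w=W[np.isfinite(W[:,2])&(np.hypot(W[:,0]-x,W[:,1]-y)<.058)]
        d=w[(w[:,2]>.030)&(w[:,2]<.048)]
        hull=cv2.convexHull(d[:,:2].astype(np.float32)*1000)
        (c,r)=cv2.minEnclosingCircle(hull)
        b=w[(w[:,2]>.06)&(np.hypot(w[:,0]-x,w[:,1]-y)<.025)]
        print("base",k,cam,np.array(c).round(1),round(r,1),"z",np.median(d[:,2]).round(4),"bulb",circ(b).round(4),b[:,2].max().round(3))
E
```

```text
apple top 0.026-0.042 [0.4182 0.2902 0.0382] 177
apple top 0.070-0.095 [0.4181 0.2909 0.013 ] 41
apple scene 0.026-0.042 [0.4183 0.2892 0.038 ] 238
apple scene 0.070-0.095 [0.4184 0.2889 0.0123] 112
long top 0.044-0.071 [0.423  0.1161 0.0405] 628
long top 0.143-0.168 [0.4232 0.1161 0.015 ] 55
long scene 0.044-0.071 [0.4238 0.1153 0.0404] 603
long scene 0.143-0.168 [0.4235 0.1154 0.015 ] 180
bottle top 0.038-0.061 [ 0.4294 -0.147   0.0404] 408
bottle top 0.117-0.142 [ 0.4294 -0.1468  0.0181] 240
bottle scene 0.038-0.061 [ 0.4295 -0.1499  0.0405] 599
bottle scene 0.117-0.142 [ 0.4306 -0.1503  0.0181] 349
pear top 0.032-0.051 [ 0.4062 -0.3036  0.0416] 179
pear top 0.093-0.118 [ 0.406  -0.3047  0.0158] 71
pear scene 0.032-0.051 [ 0.4052 -0.3045  0.042 ] 362
pear scene 0.093-0.118 [ 0.4057 -0.3056  0.0147] 237
base 0 top [652.5 152.9] 45.6 z 0.0369 bulb [0.6523 0.1528 0.0072] 0.086
base 0 scene [653.8 150. ] 45.3 z 0.0371 bulb [0.6542 0.1502 0.0071] 0.082
base 1 top [632.2  25.7] 46.0 z 0.0369 bulb [0.6316 0.0253 0.0071] 0.086
base 1 scene [633.6  23.2] 45.6 z 0.0372 bulb [0.6346 0.0227 0.007 ] 0.083
base 2 top [627.6 -90.3] 45.9 z 0.0368 bulb [ 0.627  -0.0892  0.007 ] 0.085
base 2 scene [628.7 -91.8] 46.2 z 0.0374 bulb [ 0.6304 -0.0919  0.0069] 0.084
base 3 top [ 602.4 -210.5] 45.8 z 0.0369 bulb [ 0.6019 -0.2097  0.0071] 0.084
base 3 scene [ 602.8 -213.9] 45.9 z 0.0377 bulb [ 0.6041 -0.2135  0.0068] 0.083
```

Both cameras agree to about 3 mm and the radii match. The order from the frame is apple, pear, bottle, long. First move: square the tool to the world axes, then go over the apple.

Emit:
step_arm(
  increments="0 0 0 0 0 0.1157; 0 0 0 0 0 0.1157; 0 0 0 0 0 0.1157; 0 0 0 0 0 0.1157; 0 0 0 0 0 0.1157; 0 0 0 0 0 0.1157; 0 0 0 0 0 0.1157; 0 0 0 0 0 0.1157; 0 0 0 0 0 0.1157; 0 0 0 0 0 0.1157; 2.07 1.9 0 0 0 0; 2.07 1.9 0 0 0 0; 2.07 1.9 0 0 0 0; 2.07 1.9 0 0 0 0; 2.07 1.9 0 0 0 0; 2.07 1.9 0 0 0 0; 2.07 1.9 0 0 0 0; 2.07 1.9 0 0 0 0; 2.07 1.9 0 0 0 0; 2.07 1.9 0 0 0 0",
  hand=8.5,
)

```text
t: 1.77
ee_pos: [0.4186, 0.2894, 0.2309]
eef_rot: [3.141, -0.0, -0.001]
force: [0.3, 0.1, -0.8]
opening: 0.994
```

Emit:
step_arm(
  increments="0 0 0 0 0 0; 0 0 0 0 0 0",
)

```text
t: 1.93
ee_pos: [0.4186, 0.2896, 0.2308]
eef_rot: [3.141, -0.005, -0.002]
force: [0.1, -0.0, -0.4]
opening: 0.996
```

Emit:
step_arm(
  increments="0 0 2 0 0 0; 0 0 2 0 0 0; 0 0 2 0 0 0; 0 0 2 0 0 0; 0 0 2 0 0 0; 0 0 2 0 0 0; 0 0 2 0 0 0; 0 0 1.2 0 0 0; 0 0 0.8 0 0 0; 0 0 0 0 0 0",
)

```text
t: 2.77
ee_pos: [0.4161, 0.2905, 0.0696]
eef_rot: [3.14, 0.002, -0.005]
force: [-0.1, -0.2, 0.1]
opening: 0.996
```

Emit:
step_arm(
  increments="0 0 0 0 0 0; 0 0 0 0 0 0; 0 0 0 0 0 0; 0 0 0 0 0 0; 0 0 0 0 0 0; 0 0 0 0 0 0; 0 0 0 0 0 0; 0 0 0 0 0 0; 0 0 0 0 0 0; 0 0 0 0 0 0; 0 0 0 0 0 0; 0 0 0 0 0 0",
  hand=0,
)

```text
t: 3.77
ee_pos: [0.4186, 0.2911, 0.072]
eef_rot: [-3.141, 0.0, -0.002]
force: [-1.2, 0.4, 6.0]
opening: 0.275
```

Emit:
step_arm(
  increments="0 0 -0.5 0 0 0; 0 0 -1.5 0 0 0; 0 0 -2 0 0 0; 0 0 -2 0 0 0; 0 0 -2 0 0 0; 0 0 -2 0 0 0; 0 0 -2 0 0 0; 0 0 -1 0 0 0; 0 0 0 0 0 0",
)

```text
t: 4.52
ee_pos: [0.4193, 0.2915, 0.2034]
eef_rot: [-3.139, 0.0, -0.005]
force: [1.2, 1.0, -0.5]
opening: 0.278
```

```bash
cat > look.py <<'E'
import sys
from station import imaging
from h import *
s=sys.argv[1]; x,y,z=map(float,sys.argv[2:5])
o=[]
for n in("scene","top"):
    c=imaging.camera(n); np.savez(f"{n}{s}.npz",**c)
    u,v=map(int,proj(c,(x,y,z))); u=min(max(u,100),540);v=min(max(v,100),380)
    o.append(cv2.resize(c["color"][v-100:v+100,u-100:u+100,::-1],(400,400),interpolation=3)); print(n,"crop origin",u-100,v-100,"x2")
cv2.imwrite(f"pics/look{s}.png",np.hstack(o))
E
python3 look.py 1 .418 .291 .15
```

```text
scene crop origin 307 48 x2
top crop origin 76 166 x2
```

View pics/look1.png

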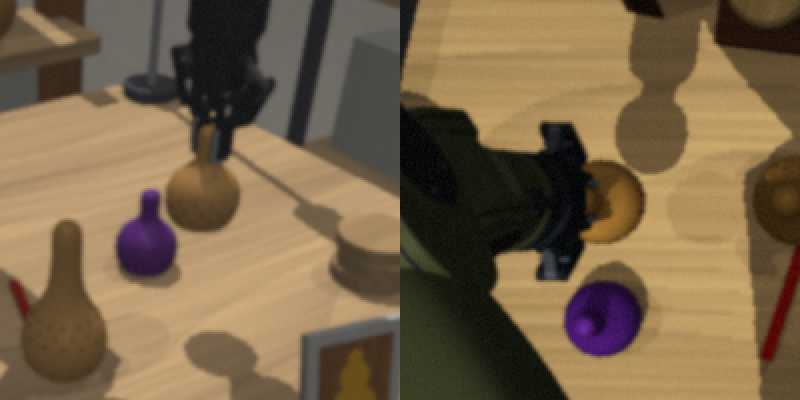

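The apple hangs upright in the jaws (scene crop (203,195)), with its bottom about 130 mm up. Carrying it to the base by the frame.

Emit:
step_arm(
  increments="0.8 0.5 0 0 0 0; 1.6 1 0 0 0 0; 2 1.2 0 0 0 0; 2 1.2 0 0 0 0; 2 1.2 0 0 0 0; 2 1.2 0 0 0 0; 2 1.2 0 0 0 0; 2 1.2 0 0 0 0; 2 1.2 0 0 0 0; 2 1.2 0 0 0 0; 2 1.2 0 0 0 0; 1.6 0.9 0 0 0 0; 0.9 0.5 0 0 0 0; 0.5 0.3 0 0 0 0; 0 0 0 0 0 0; 0 0 0 0 0 0; 0 0 0 0 0 0; 0 0 0 0 0 0",
)

```text
t: 6.12
ee_pos: [0.6512, 0.1513, 0.2015]
eef_rot: [-3.141, -0.002, 0.001]
force: [0.6, 0.3, -1.6]
opening: 0.272
```

```bash
python3 look.py 2 .653 .152 .15
```

```text
scene crop origin 330 124 x2
top crop origin 152 45 x2
```

View pics/look2.png

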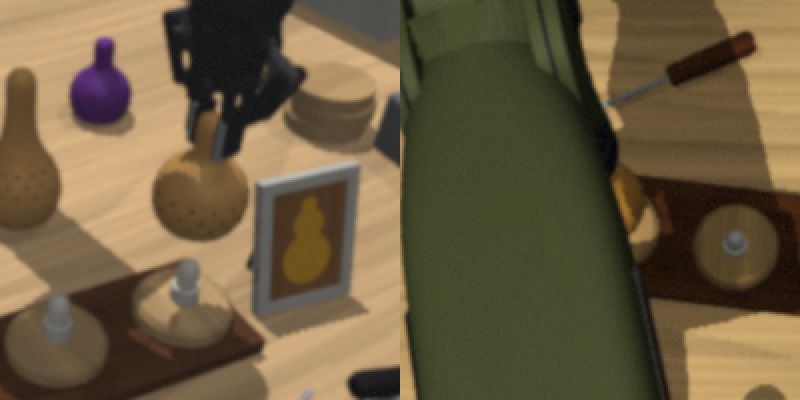

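The apple is above the bulb and clear of the frame. Lowering most of the way.

Emit:
step_arm(
  increments="0.1 0 1 0 0 0; 0 0 1.5 0 0 0; 0 0 1.5 0 0 0; 0 0 1.5 0 0 0; 0 0 1.2 0 0 0; 0 0 1 0 0 0; 0 0 0.7 0 0 0; 0 0 0.2 0 0 0; 0 0 0 0 0 0; 0 0 0 0 0 0; 0 0 0 0 0 0",
)

```text
t: 7.13
ee_pos: [0.6538, 0.1509, 0.1163]
eef_rot: [-3.141, 0.0, -0.003]
force: [0.4, 0.6, -0.6]
opening: 0.277
```

Emit:
step_arm(
  increments="0 0 0.2 0 0 0; 0 0 0 0 0 0; 0 0 0 0 0 0",
)

```text
t: 7.38
ee_pos: [0.6532, 0.1507, 0.1135]
eef_rot: [-3.141, 0.0, -0.001]
force: [0.5, -0.3, -0.5]
opening: 0.28
```

Emit:
step_arm(
  increments="0 0 0.15 0 0 0; 0 0 0 0 0 0; 0 0 0 0 0 0",
)

```text
t: 7.63
ee_pos: [0.653, 0.1506, 0.1117]
eef_rot: [3.142, -0.0, -0.0]
force: [-0.8, -0.2, -0.7]
opening: 0.272
```

Emit:
step_arm(
  increments="0 0 0.1 0 0 0; 0 0 0 0 0 0; 0 0 0 0 0 0",
)

```text
t: 7.88
ee_pos: [0.6531, 0.1507, 0.1107]
eef_rot: [3.142, 0.0, -0.0]
force: [-0.1, -0.1, -1.9]
opening: 0.276
```

Emit:
step_arm(
  increments="0 0 0.1 0 0 0; 0 0 0 0 0 0; 0 0 0 0 0 0",
)

```text
t: 8.13
ee_pos: [0.6532, 0.1507, 0.1102]
eef_rot: [-3.141, -0.0, -0.001]
force: [-1.2, 0.1, 1.5]
opening: 0.278
```

Contact starts at z 0.110, as expected. Releasing and rising.

Emit:
step_arm(
  increments="0 0 0.05 0 0 0; 0 0 0 0 0 0; 0 0 0 0 0 0; 0 0 0 0 0 0; 0 0 0 0 0 0; 0 0 0 0 0 0; 0 0 0 0 0 0; 0 0 0 0 0 0",
  hand=8.5,
)

```text
t: 8.8
ee_pos: [0.6531, 0.1507, 0.1093]
eef_rot: [-3.142, 0.0, -0.0]
force: [-0.1, -0.2, 0.3]
opening: 0.995
```

Emit:
step_arm(
  increments="0 0 -1 0 0 0; 0 0 -2 0 0 0; 0 0 -2 0 0 0; 0 0 -2 0 0 0; 0 0 -2 0 0 0; 0 0 -2 0 0 0; 0 0 -2 0 0 0; 0 0 -1 0 0 0; 0 0 0 0 0 0",
)

```text
t: 9.55
ee_pos: [0.6546, 0.151, 0.253]
eef_rot: [-3.14, 0.0, -0.009]
force: [0.1, -0.0, 0.4]
opening: 0.999
```

```bash
python3 look.py 3 .653 .152 .08
```

```text
scene crop origin 324 155 x2
top crop origin 156 52 x2
```

View pics/look3.png

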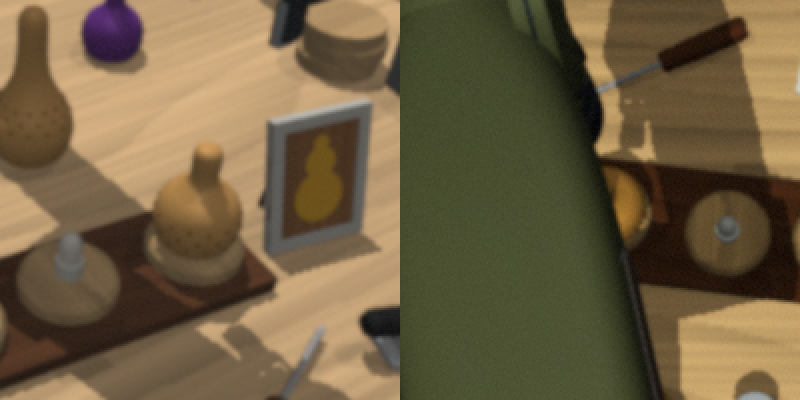

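The apple stands flat on the base next to the frame (scene crop (197,215)). Now over to the pear.

Emit:
step_arm(
  increments="-1.24 2.28 0 0 0 0; -1.24 2.28 0 0 0 0; -1.24 2.28 0 0 0 0; -1.24 2.28 0 0 0 0; -1.24 2.28 0 0 0 0; -1.24 2.28 0 0 0 0; -1.24 2.28 0 0 0 0; -1.24 2.28 0 0 0 0; -1.24 2.28 0 0 0 0; -1.24 2.28 0 0 0 0; -1.24 2.28 0 0 0 0; -1.24 2.28 0 0 0 0; -1.24 2.28 0 0 0 0; -1.24 2.28 0 0 0 0; -1.24 2.28 0 0 0 0; -1.24 2.28 0 0 0 0; -1.24 2.28 0 0 0 0; -1.24 2.28 0 0 0 0; -1.24 2.28 0 0 0 0; -1.24 2.18 0 0 0 0",
)

```text
t: 11.32
ee_pos: [0.4034, -0.3047, 0.2475]
eef_rot: [-3.14, 0.0, 0.004]
force: [0.3, -0.3, -0.6]
opening: 0.995
```

Emit:
step_arm(
  increments="0 0 0 0 0 0; 0 0 0 0 0 0; 0 0 0 0 0 0",
)

```text
t: 11.57
ee_pos: [0.4046, -0.3036, 0.2481]
eef_rot: [-3.14, 0.0, 0.003]
force: [-0.4, 0.3, 0.9]
opening: 0.993
```

Emit:
step_arm(
  increments="0.1 0 2 0 0 0; 0 0 2 0 0 0; 0 0 2 0 0 0; 0 0 2 0 0 0; 0 0 2 0 0 0; 0 0 2 0 0 0; 0 0 2 0 0 0; 0 0 1.2 0 0 0; 0 0 0.5 0 0 0; 0 0 0 0 0 0; 0 0 0 0 0 0",
)

```text
t: 12.48
ee_pos: [0.4065, -0.3037, 0.0925]
eef_rot: [-3.141, -0.002, 0.0]
force: [-0.0, -0.3, -0.0]
opening: 0.994
```

Emit:
step_arm(
  increments="0 0 0 0 0 0; 0 0 0 0 0 0; 0 0 0 0 0 0; 0 0 0 0 0 0; 0 0 0 0 0 0; 0 0 0 0 0 0; 0 0 0 0 0 0; 0 0 0 0 0 0; 0 0 0 0 0 0; 0 0 0 0 0 0; 0 0 0 0 0 0; 0 0 0 0 0 0",
  hand=0,
)

```text
t: 13.48
ee_pos: [0.4061, -0.3047, 0.093]
eef_rot: [3.141, -0.0, 0.001]
force: [-3.1, -0.6, 5.1]
opening: 0.344
```

Emit:
step_arm(
  increments="0 0 -0.5 0 0 0; 0 0 -1.5 0 0 0; 0 0 -2 0 0 0; 0 0 -2 0 0 0; 0 0 -2 0 0 0; 0 0 -2 0 0 0; 0 0 -2 0 0 0; 0 0 -1 0 0 0; 0 0 0 0 0 0; 0 0 0 0 0 0; 0 0 0 0 0 0",
)

```text
t: 14.4
ee_pos: [0.4055, -0.3038, 0.221]
eef_rot: [-3.14, 0.0, 0.003]
force: [-0.3, 0.4, -2.0]
opening: 0.349
```

```bash
python3 look.py 4 .405 -.304 .18
```

```text
scene crop origin 15 115 x2
top crop origin 395 178 x2
```

View pics/look4.png

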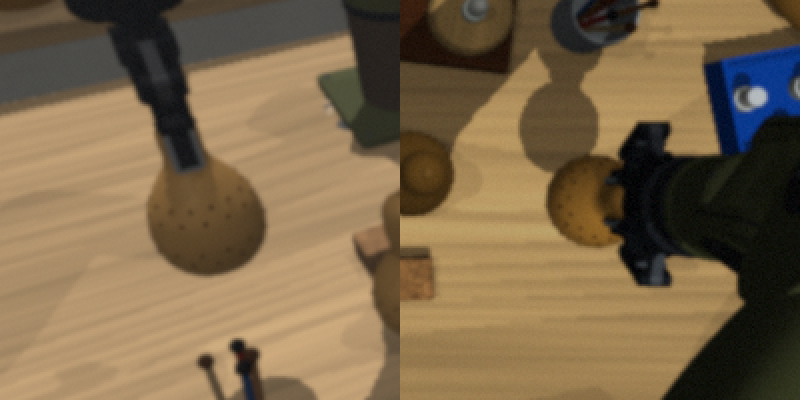

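The pear is held (scene crop (205,215)). I'll raise it a little more to clear the bottle gourd and the brushes on the way to the second base.

Emit:
step_arm(
  increments="1 0 -1.8 0 0 0; 1 0 -1.8 0 0 0; 1 -1 -1.8 0 0 0; 1.23 -1.5 0 0 0 0; 1.23 -2 0 0 0 0; 1.23 -2.1 0 0 0 0; 1.23 -2.1 0 0 0 0; 1.23 -2.1 0 0 0 0; 1.23 -2.1 0 0 0 0; 1.23 -2.1 0 0 0 0; 1.23 -2.1 0 0 0 0; 1.23 -2.1 0 0 0 0; 1.23 -2.1 0 0 0 0; 1.23 -2.1 0 0 0 0; 1.23 -2.1 0 0 0 0; 1.23 -2.1 0 0 0 0; 1.23 -2.1 0 0 0 0; 1.23 -2 0 0 0 0; 1.23 -1.8 0 0 0 0; 0 -1.3 0 0 0 0",
)

```text
t: 16.17
ee_pos: [0.6344, 0.0455, 0.2741]
eef_rot: [-3.141, -0.002, 0.002]
force: [-0.3, -0.1, -0.5]
opening: 0.351
```

Emit:
step_arm(
  increments="0 0 0 0 0 0; 0 0 0 0 0 0; 0 0 0 0 0 0; 0 0 0 0 0 0",
)

```text
t: 16.5
ee_pos: [0.6323, 0.0426, 0.2763]
eef_rot: [3.141, -0.002, -0.001]
force: [-0.3, 0.9, -0.8]
opening: 0.343
```

Emit:
step_arm(
  increments="0.05 0.9 0 0 0 0; 0 0.9 0 0 0 0; 0 0 1.2 0 0 0; 0 0 2 0 0 0; 0 0 2 0 0 0; 0 0 2 0 0 0; 0 0 2 0 0 0; 0 0 2 0 0 0; 0 0 1.3 0 0 0; 0 0 0.8 0 0 0; 0 0 0.4 0 0 0; 0 0 0.2 0 0 0; 0 0 0 0 0 0; 0 0 0 0 0 0; 0 0 0 0 0 0",
)

```text
t: 17.75
ee_pos: [0.6342, 0.0256, 0.1384]
eef_rot: [-3.142, 0.0, -0.003]
force: [-0.3, 0.3, -1.5]
opening: 0.345
```

Emit:
step_arm(
  increments="0 0 0.2 0 0 0; 0 0 0.1 0 0 0; 0 0 0 0 0 0; 0 0 0 0 0 0",
)

```text
t: 18.08
ee_pos: [0.6333, 0.0258, 0.1343]
eef_rot: [3.142, 0.0, -0.0]
force: [0.3, -0.4, -1.0]
opening: 0.343
```

Emit:
step_arm(
  increments="0 0 0.2 0 0 0; 0 0 0 0 0 0; 0 0 0 0 0 0",
)

```text
t: 18.33
ee_pos: [0.6332, 0.0257, 0.1321]
eef_rot: [3.142, 0.0, -0.001]
force: [-0.0, 1.1, -1.1]
opening: 0.348
```

Emit:
step_arm(
  increments="0 0 0.1 0 0 0; 0 0 0 0 0 0; 0 0 0 0 0 0",
)

```text
t: 18.58
ee_pos: [0.6334, 0.0257, 0.1313]
eef_rot: [3.142, -0.0, 0.0]
force: [-0.3, 0.1, -0.4]
opening: 0.346
```

Emit:
step_arm(
  increments="0 0 0.1 0 0 0; 0 0 0 0 0 0; 0 0 0 0 0 0",
)

```text
t: 18.83
ee_pos: [0.6335, 0.0257, 0.131]
eef_rot: [-3.142, 0.0, -0.001]
force: [-1.1, 0.7, 4.7]
opening: 0.344
```

Contact at z 0.131, as expected. Releasing and rising.

Emit:
step_arm(
  increments="0 0 0 0 0 0; 0 0 0 0 0 0; 0 0 0 0 0 0; 0 0 0 0 0 0; 0 0 0 0 0 0; 0 0 0 0 0 0; 0 0 0 0 0 0; 0 0 0 0 0 0",
  hand=8.5,
)

```text
t: 19.5
ee_pos: [0.6334, 0.0257, 0.1303]
eef_rot: [-3.142, 0.0, 0.0]
force: [0.1, -0.1, -1.2]
opening: 0.995
```

Emit:
step_arm(
  increments="0 0 -1 0 0 0; 0 0 -2 0 0 0; 0 0 -2 0 0 0; 0 0 -2 0 0 0; 0 0 -2 0 0 0; 0 0 -2 0 0 0; 0 0 -2 0 0 0; 0 0 -1 0 0 0; -2 1.7 0 0 0 0; -2 1.7 0 0 0 0; -2 1.7 0 0 0 0; -2 1.7 0 0 0 0; -2 1.7 0 0 0 0; -2 1.7 0 0 0 0; -2 1.7 0 0 0 0; -2 1.7 0 0 0 0; -2 1.7 0 0 0 0; -2 1.7 0 0 0 0; 0 0 0 0 0 0; 0 0 0 0 0 0",
)

```text
t: 21.17
ee_pos: [0.4327, -0.1448, 0.2707]
eef_rot: [-3.141, 0.004, -0.001]
force: [0.0, -0.2, 0.5]
opening: 0.995
```

```bash
python3 look.py 5 .633 .026 .08
python3 - <<'E'
from h import *
C=cloud("5")
for cam,W in C.items():
    for n,x,y,R,a,b in(("bottle",.429,-.148,.057,.038,.061),("bottle",.429,-.148,.057,.117,.142),("pear",.633,.025,.055,.07,.089),("pear",.633,.025,.055,.135,.155),("apple",.653,.151,.05,.065,.08),("apple",.653,.151,.05,.11,.13)):
        p=W[np.isfinite(W[:,2])&(np.hypot(W[:,0]-x,W[:,1]-y)<R)&(W[:,2]>a)&(W[:,2]<b)]
        if len(p)>10: print(n,cam,a,circ(p).round(4),len(p))
E
```

```text
scene crop origin 260 172 x2
top crop origin 218 63 x2
bottle top 0.038 [ 0.4295 -0.147   0.0404] 329
bottle top 0.117 [ 0.4297 -0.1475  0.0187] 160
pear top 0.07 [0.6328 0.0261 0.0415] 169
pear top 0.135 [0.6336 0.0262 0.0154] 37
apple top 0.065 [0.6526 0.1499 0.0379] 186
apple top 0.11 [-713.9312 -287.7163  770.3772] 27
bottle scene 0.038 [ 0.4296 -0.1499  0.0403] 610
bottle scene 0.117 [ 0.4309 -0.1501  0.0182] 355
pear scene 0.07 [0.6333 0.0252 0.0418] 492
pear scene 0.135 [ 466.9366 -348.5516  582.1776] 181
apple scene 0.065 [0.653  0.1488 0.0381] 362
apple scene 0.11 [ 155.9614 -181.0191  238.6164] 136
```

View pics/look5.png

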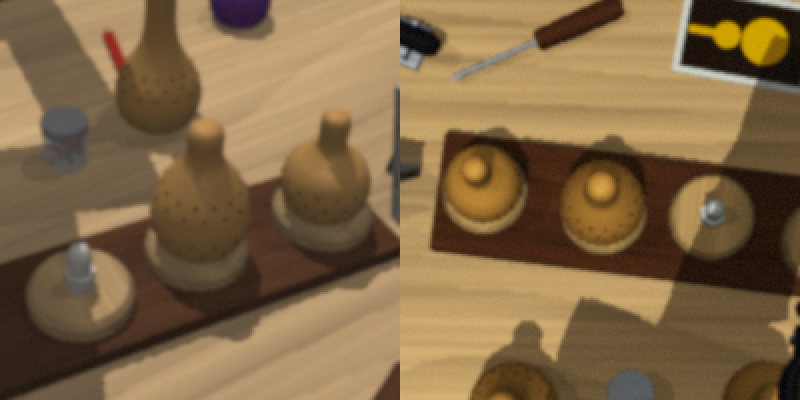

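The apple and pear stand flat and centred within 2 mm of their bases; in the scene crop they are at (325,190) and (200,215). Next the bottle.

Emit:
step_arm(
  increments="-0.3 0.4 1.5 0 0 0; 0 0 2 0 0 0; 0 0 2 0 0 0; 0 0 2 0 0 0; 0 0 2 0 0 0; 0 0 2 0 0 0; 0 0 2 0 0 0; 0 0 2 0 0 0; 0 0 1.2 0 0 0; 0 0 0.7 0 0 0; 0 0 0 0 0 0; 0 0 0 0 0 0",
)

```text
t: 22.27
ee_pos: [0.431, -0.1479, 0.0963]
eef_rot: [-3.141, -0.002, 0.0]
force: [0.2, -0.7, 1.0]
opening: 0.994
```

Emit:
step_arm(
  increments="0 0 0 0 0 0; 0 0 0 0 0 0; 0 0 0 0 0 0; 0 0 0 0 0 0; 0 0 0 0 0 0; 0 0 0 0 0 0; 0 0 0 0 0 0; 0 0 0 0 0 0; 0 0 0 0 0 0; 0 0 0 0 0 0",
  hand=0,
)

```text
t: 23.1
ee_pos: [0.4309, -0.1486, 0.0972]
eef_rot: [3.141, -0.0, 0.002]
force: [-1.4, 0.1, 5.6]
opening: 0.494
```

Emit:
step_arm(
  increments="0 0 -0.5 0 0 0; 0 0 -1.5 0 0 0; 0 0 -2 0 0 0; 0 0 -2 0 0 0; 0 0 -2 0 0 0; 0 0 -2 0 0 0; 0 0 -2 0 0 0; 0 0 -1 0 0 0; 0 0 0 0 0 0; 0 0 0 0 0 0; 0 0 0 0 0 0",
)

```text
t: 24.02
ee_pos: [0.4297, -0.1481, 0.2254]
eef_rot: [-3.141, 0.0, 0.002]
force: [-0.4, -0.4, -0.7]
opening: 0.492
```

```bash
python3 look.py 6 .43 -.149 .18
```

```text
scene crop origin 113 96 x2
top crop origin 310 163 x2
```

View pics/look6.png

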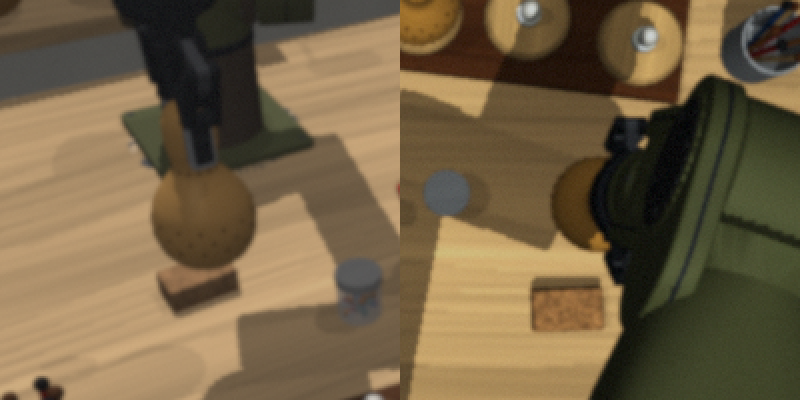

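Run:
```python
from h import *
C=cloud("6")
for cam,W in C.items():
    for a,b in((.15,.165),(.165,.18),(.18,.2),(.245,.26)):
        p=W[np.isfinite(W[:,2])&(np.hypot(W[:,0]-.43,W[:,1]+.148)<.055)&(W[:,2]>a)&(W[:,2]<b)]
        if len(p)>10: print(cam,a,circ(p).round(4),len(p))
W=C["scene"];p=W[np.isfinite(W[:,2])&(np.hypot(W[:,0]-.43,W[:,1]+.148)<.06)]
print(np.histogram(p[:,2],np.arange(.1,.3,.01)))
```

```text
top 0.15 [ 0.4287 -0.1471  0.0446] 27
top 0.165 [ 0.4288 -0.1474  0.0432] 174
top 0.18 [ 0.429  -0.149   0.0372] 443
scene 0.15 [ 0.4279 -0.1489  0.0442] 344
scene 0.165 [ 0.4281 -0.1491  0.0427] 463
scene 0.18 [ 0.4291 -0.1493  0.0352] 708
scene 0.245 [ 0.443  -0.1463  0.0193] 232
(array([  0,   0,   4,  67, 163, 214, 288, 305, 361, 347, 285, 152,  75,
       117, 149, 160, 127, 157, 159]), array([0.1 , 0.11, 0.12, 0.13, 0.14, 0.15, 0.16, 0.17, 0.18, 0.19, 0.2 ,
       0.21, 0.22, 0.23, 0.24, 0.25, 0.26, 0.27, 0.28, 0.29]))
```

The bottle hangs upright, with slice centres agreeing to about 2 mm. Carrying it to the third base.

Emit:
step_arm(
  increments="1 -0.2 0 0 0 0; 1.7 -0.5 0 0 0 0; 1.9 -0.55 0 0 0 0; 1.9 -0.55 0 0 0 0; 1.9 -0.55 0 0 0 0; 1.9 -0.55 0 0 0 0; 1.9 -0.55 0 0 0 0; 1.9 -0.55 0 0 0 0; 1.9 -0.55 0 0 0 0; 1.9 -0.55 0 0 0 0; 1.4 -0.4 0 0 0 0; 0.5 -0.2 0 0 0 0; 0 0 0 0 0 0; 0 0 0 0 0 0; 0 0 0 0 0 0; 0 0 0 0 0 0",
)

```text
t: 25.45
ee_pos: [0.6275, -0.0916, 0.2264]
eef_rot: [3.142, -0.001, -0.001]
force: [-0.6, 0.4, -1.2]
opening: 0.494
```

Emit:
step_arm(
  increments="0.1 0 1 0 0 0; 0 0 1.6 0 0 0; 0 0 1.6 0 0 0; 0 0 1.6 0 0 0; 0 0 1.2 0 0 0; 0 0 0.8 0 0 0; 0 0 0.5 0 0 0; 0 0 0.3 0 0 0; 0 0 0 0 0 0; 0 0 0 0 0 0; 0 0 0 0 0 0",
)

```text
t: 26.37
ee_pos: [0.63, -0.0914, 0.1411]
eef_rot: [3.141, -0.0, 0.002]
force: [0.3, -0.2, -1.7]
opening: 0.494
```

Emit:
step_arm(
  increments="0 0 0.15 0 0 0; 0 0 0 0 0 0; 0 0 0 0 0 0",
)

```text
t: 26.62
ee_pos: [0.6295, -0.0913, 0.139]
eef_rot: [3.142, 0.0, 0.001]
force: [0.2, -0.1, -0.7]
opening: 0.492
```

Emit:
step_arm(
  increments="0 0 0.1 0 0 0; 0 0 0 0 0 0; 0 0 0 0 0 0",
)

```text
t: 26.87
ee_pos: [0.6293, -0.0913, 0.1377]
eef_rot: [-3.142, -0.0, 0.0]
force: [0.3, 0.1, -0.9]
opening: 0.493
```

Emit:
step_arm(
  increments="0 0 0.15 0 0 0; 0 0 0 0 0 0; 0 0 0 0 0 0",
)

```text
t: 27.12
ee_pos: [0.6293, -0.0913, 0.1361]
eef_rot: [-3.142, 0.0, 0.0]
force: [0.1, 0.4, -1.0]
opening: 0.487
```

Emit:
step_arm(
  increments="0 0 0.1 0 0 0; 0 0 0 0 0 0; 0 0 0 0 0 0",
)

```text
t: 27.37
ee_pos: [0.6295, -0.0914, 0.1355]
eef_rot: [3.142, -0.0, 0.001]
force: [0.5, 0.1, -0.3]
opening: 0.491
```

Emit:
step_arm(
  increments="0 0 0.05 0 0 0; 0 0 0 0 0 0; 0 0 0 0 0 0",
)

```text
t: 27.62
ee_pos: [0.6295, -0.0913, 0.1353]
eef_rot: [3.141, -0.0, 0.001]
force: [-1.3, -0.4, 3.5]
opening: 0.491
```

Emit:
step_arm(
  increments="0 0 0 0 0 0; 0 0 0 0 0 0; 0 0 0 0 0 0; 0 0 0 0 0 0; 0 0 0 0 0 0; 0 0 0 0 0 0; 0 0 0 0 0 0; 0 0 0 0 0 0",
  hand=8.5,
)

```text
t: 28.28
ee_pos: [0.6294, -0.0913, 0.1348]
eef_rot: [-3.142, -0.0, 0.0]
force: [-0.3, -0.1, -1.0]
opening: 0.993
```

Emit:
step_arm(
  increments="0 0 -1 0 0 0; 0 0 -2 0 0 0; 0 0 -2 0 0 0; 0 0 -2 0 0 0; 0 0 -2 0 0 0; 0 0 -2 0 0 0; 0 0 -2 0 0 0; 0 0 -2 0 0 0; -2.06 -2.07 0 0 0 0; -2.06 -2.07 0 0 0 0; -2.06 -2.07 0 0 0 0; -2.06 -2.07 0 0 0 0; -2.06 -2.07 0 0 0 0; -2.06 -2.07 0 0 0 0; -2.06 -2.07 0 0 0 0; -2.06 -2.07 0 0 0 0; -2.06 -2.07 0 0 0 0; -2.06 -2.07 0 0 0 0; 0 0 0 0 0 0; 0 0 0 0 0 0",
)

```text
t: 29.95
ee_pos: [0.4227, 0.1164, 0.2859]
eef_rot: [-3.141, -0.004, -0.003]
force: [0.5, -0.5, 0.1]
opening: 0.997
```

```bash
python3 look.py 7 .6 -.09 .08
python3 - <<'E'
from h import *
C=cloud("7")
for cam,W in C.items():
    for n,x,y,R,a,b in(("bottle",.629,-.091,.057,.076,.099),("bottle",.629,-.091,.04,.15,.175),("long",.4235,.1155,.055,.044,.071),("long",.4235,.1155,.03,.12,.15)):
        p=W[np.isfinite(W[:,2])&(np.hypot(W[:,0]-x,W[:,1]-y)<R)&(W[:,2]>a)&(W[:,2]<b)]
        if len(p)>10: print(n,cam,a,circ(p).round(4),len(p))
E
```

```text
scene crop origin 191 185 x2
top crop origin 274 79 x2
bottle top 0.076 [ 0.6272 -0.0902  0.0403] 424
bottle top 0.15 [ 0.6273 -0.0902  0.0201] 141
long top 0.044 [0.4231 0.1167 0.041 ] 388
long top 0.12 [0.4231 0.1174 0.017 ] 24
bottle scene 0.076 [ 0.6282 -0.0917  0.0408] 842
bottle scene 0.15 [ 0.6274 -0.0914  0.0209] 406
long scene 0.044 [0.4237 0.1152 0.0406] 607
long scene 0.12 [0.4224 0.1158 0.0161] 206
```

View pics/look7.png

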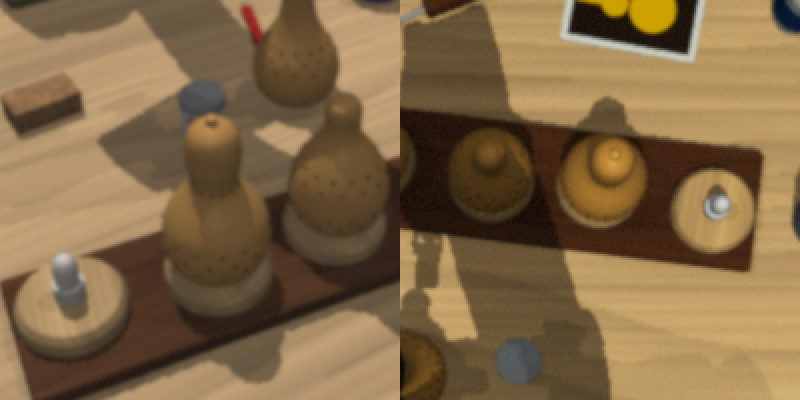

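The bottle is flat on the third base (scene crop (215,215)). Now I'll grasp the long gourd and check how far the brushes reach near the last base.

Emit:
step_arm(
  increments="0.05 0 2 0 0 0; 0 0 2 0 0 0; 0 0 2 0 0 0; 0 0 2 0 0 0; 0 0 2 0 0 0; 0 0 2 0 0 0; 0 0 1.5 0 0 0; 0 0 1 0 0 0; 0 0 0.3 0 0 0; 0 0 0 0 0 0; 0 0 0 0 0 0",
)

```text
t: 30.97
ee_pos: [0.4248, 0.1153, 0.1372]
eef_rot: [-3.142, 0.002, -0.001]
force: [-0.7, -0.6, 0.3]
opening: 0.994
```

Emit:
step_arm(
  increments="0 0 0 0 0 0; 0 0 0 0 0 0; 0 0 0 0 0 0; 0 0 0 0 0 0; 0 0 0 0 0 0; 0 0 0 0 0 0; 0 0 0 0 0 0; 0 0 0 0 0 0; 0 0 0 0 0 0; 0 0 0 0 0 0; 0 0 0 0 0 0; 0 0 0 0 0 0",
  hand=0,
)

```text
t: 31.97
ee_pos: [0.424, 0.1158, 0.1373]
eef_rot: [-3.141, -0.0, -0.001]
force: [-1.3, -0.5, 6.1]
opening: 0.348
```

Emit:
step_arm(
  increments="0 0 -0.5 0 0 0; 0 0 -1.5 0 0 0; 0 0 -2 0 0 0; 0 0 -2 0 0 0; 0 0 -2 0 0 0; 0 0 -2 0 0 0; 0 0 -2 0 0 0; 0 0 -1 0 0 0; 0 0 0 0 0 0; 0 0 0 0 0 0; 0 0 0 0 0 0",
)

```text
t: 32.88
ee_pos: [0.4233, 0.1155, 0.2658]
eef_rot: [3.141, -0.0, -0.003]
force: [-0.0, 0.7, -1.8]
opening: 0.354
```

```bash
python3 look.py 8 .42 .116 .2
python3 - <<'E'
from h import *
for s in("0","7"):
  C=cloud(s)
  for cam,W in C.items():
    p=W[np.isfinite(W[:,2])&(W[:,0]>.5)&(W[:,0]<.68)&(W[:,1]<-.265)&(W[:,1]>-.42)]
    for a,b in((.05,.1),(.1,.14),(.14,.21)):
        q=p[(p[:,2]>a)&(p[:,2]<b)]
        if len(q): print(s,cam,a,len(q),q.min(0).round(3),q.max(0).round(3))
C=cloud("8")
for cam,W in C.items():
    for a,b in((.15,.165),(.165,.185),(.185,.205)):
        p=W[np.isfinite(W[:,2])&(np.hypot(W[:,0]-.4235,W[:,1]-.1157)<.055)&(W[:,2]>a)&(W[:,2]<b)]
        if len(p)>10: print(cam,a,circ(p).round(4),len(p))
E
```

```text
scene crop origin 240 47 x2
top crop origin 165 167 x2
0 top 0.05 580 [ 0.562 -0.37   0.05 ] [ 0.631 -0.301  0.1  ]
0 top 0.1 173 [ 0.571 -0.362  0.1  ] [ 0.627 -0.311  0.14 ]
0 top 0.14 183 [ 0.566 -0.367  0.14 ] [ 0.627 -0.305  0.19 ]
0 scene 0.05 1929 [ 0.561 -0.373  0.05 ] [ 0.632 -0.302  0.1  ]
0 scene 0.1 585 [ 0.572 -0.367  0.1  ] [ 0.629 -0.313  0.14 ]
0 scene 0.14 514 [ 0.566 -0.37   0.14 ] [ 0.626 -0.306  0.189]
7 top 0.05 577 [ 0.562 -0.37   0.05 ] [ 0.631 -0.3    0.1  ]
7 top 0.1 175 [ 0.571 -0.363  0.1  ] [ 0.628 -0.311  0.14 ]
7 top 0.14 180 [ 0.565 -0.368  0.14 ] [ 0.623 -0.303  0.193]
7 scene 0.05 1930 [ 0.561 -0.373  0.05 ] [ 0.632 -0.302  0.1  ]
7 scene 0.1 589 [ 0.571 -0.367  0.1  ] [ 0.629 -0.313  0.14 ]
7 scene 0.14 509 [ 0.566 -0.37   0.14 ] [ 0.628 -0.306  0.189]
top 0.15 [0.4226 0.1158 0.047 ] 11
top 0.165 [0.4223 0.1161 0.045 ] 197
top 0.185 [0.4226 0.1182 0.039 ] 354
scene 0.15 [0.4223 0.1157 0.0468] 273
scene 0.165 [0.4226 0.1153 0.0449] 521
scene 0.185 [0.423  0.1153 0.0367] 532
```

View pics/look8.png

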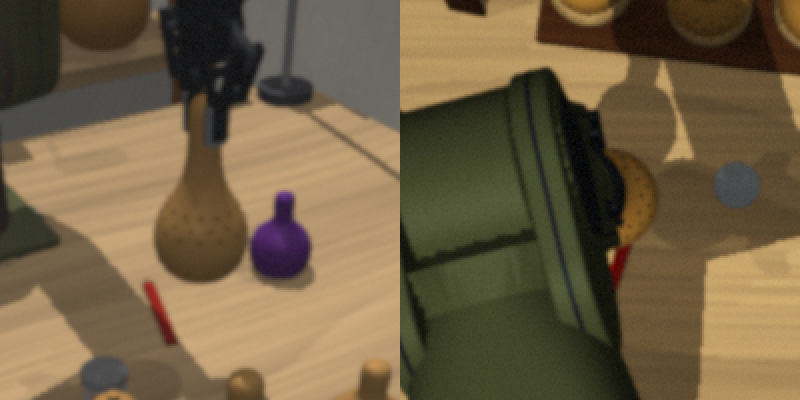

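The long gourd is upright in the grip (scene crop (200,230)). The brushes begin at y -0.30, leaving about 40 mm. I'll go sideways first, then out to the last base.

Emit:
step_arm(
  increments="0 1 0 0 0 0; 0 1.75 0 0 0 0; 0 2 0 0 0 0; 0 2 0 0 0 0; 0 2 0 0 0 0; 0 2 0 0 0 0; 0 2 0 0 0 0; 0 2 0 0 0 0; 0 2 0 0 0 0; 0 2 0 0 0 0; 0 2 0 0 0 0; 0 2 0 0 0 0; 0 2 0 0 0 0; 0 2 0 0 0 0; 0 2 0 0 0 0; 0 2 0 0 0 0; 0 1.2 0 0 0 0; 0 0.8 0 0 0 0; 0 0 0 0 0 0; 0 0 0 0 0 0",
)

```text
t: 34.65
ee_pos: [0.4235, -0.2116, 0.2665]
eef_rot: [-3.141, 0.001, 0.001]
force: [0.1, 0.9, -1.9]
opening: 0.35
```

Emit:
step_arm(
  increments="1 0 0 0 0 0; 1.7 0 0 0 0 0; 1.9 0 0 0 0 0; 1.9 0 0 0 0 0; 1.9 0 0 0 0 0; 1.9 0 0 0 0 0; 1.9 0 0 0 0 0; 1.9 0 0 0 0 0; 1.9 0 0 0 0 0; 1.3 0 0 0 0 0; 0.6 0 0 0 0 0; 0 0 0 0 0 0; 0 0 0 0 0 0; 0 0 0 0 0 0; 0 0 0 0 0 0",
)

```text
t: 35.9
ee_pos: [0.6021, -0.2116, 0.2671]
eef_rot: [-3.142, 0.0, 0.0]
force: [-0.2, -0.5, -1.7]
opening: 0.35
```

Emit:
step_arm(
  increments="0.05 0 1 0 0 0; 0 0 1.6 0 0 0; 0 0 1.6 0 0 0; 0 0 1.6 0 0 0; 0 0 1.2 0 0 0; 0 0 0.8 0 0 0; 0 0 0.5 0 0 0; 0 0 0.3 0 0 0; 0 0 0 0 0 0; 0 0 0 0 0 0; 0 0 0 0 0 0",
)

```text
t: 36.82
ee_pos: [0.6039, -0.2121, 0.1817]
eef_rot: [3.141, -0.0, 0.002]
force: [0.3, 0.1, -0.9]
opening: 0.346
```

Emit:
step_arm(
  increments="0 0 0.2 0 0 0; 0 0 0 0 0 0; 0 0 0 0 0 0",
)

```text
t: 37.07
ee_pos: [0.6035, -0.2119, 0.179]
eef_rot: [3.141, 0.0, 0.0]
force: [-0.2, -0.4, -1.6]
opening: 0.354
```

Emit:
step_arm(
  increments="0 0 0.1 0 0 0; 0 0 0 0 0 0; 0 0 0 0 0 0",
)

```text
t: 37.32
ee_pos: [0.6033, -0.2118, 0.1777]
eef_rot: [-3.142, 0.0, 0.0]
force: [0.2, 0.7, -1.4]
opening: 0.346
```

Emit:
step_arm(
  increments="0 0 0.15 0 0 0; 0 0 0 0 0 0; 0 0 0 0 0 0",
)

```text
t: 37.57
ee_pos: [0.6033, -0.2118, 0.1762]
eef_rot: [-3.141, 0.0, 0.0]
force: [-0.8, 0.6, -2.5]
opening: 0.351
```

Emit:
step_arm(
  increments="0 0 0.1 0 0 0; 0 0 0 0 0 0; 0 0 0 0 0 0",
)

```text
t: 37.82
ee_pos: [0.6035, -0.2119, 0.1755]
eef_rot: [3.141, -0.0, 0.0]
force: [0.4, 0.6, 0.3]
opening: 0.35
```

Emit:
step_arm(
  increments="0 0 0.05 0 0 0; 0 0 0 0 0 0; 0 0 0 0 0 0",
)

```text
t: 38.07
ee_pos: [0.6035, -0.2119, 0.1754]
eef_rot: [3.141, -0.0, 0.001]
force: [-1.9, -0.4, 3.7]
opening: 0.354
```

Contact. Release, rise 14 cm, then back away from the row.

Emit:
step_arm(
  increments="0 0 0 0 0 0; 0 0 0 0 0 0; 0 0 0 0 0 0; 0 0 0 0 0 0; 0 0 0 0 0 0; 0 0 0 0 0 0; 0 0 0 0 0 0; 0 0 0 0 0 0",
  hand=8.5,
)

```text
t: 38.73
ee_pos: [0.6034, -0.2118, 0.1748]
eef_rot: [3.142, 0.0, -0.0]
force: [-0.1, -0.4, 0.7]
opening: 0.992
```

Emit:
step_arm(
  increments="0 0 -1 0 0 0; 0 0 -2 0 0 0; 0 0 -2 0 0 0; 0 0 -2 0 0 0; 0 0 -2 0 0 0; 0 0 -2 0 0 0; 0 0 -1 0 0 0; -2 0 0 0 0 0; -2 0 0 0 0 0; -2 0 0 0 0 0; -2 0 0 0 0 0; -2 0 0 0 0 0; -2 0 0 0 0 0; -2 0 0 0 0 0; -2 0 0 0 0 0; -2 0 0 0 0 0; -2 0 0 0 0 0; 0 0 0 0 0 0; 0 0 0 0 0 0; 0 0 0 0 0 0",
)

```text
t: 40.4
ee_pos: [0.4042, -0.2121, 0.2956]
eef_rot: [3.141, -0.0, 0.003]
force: [0.8, 0.4, -0.9]
opening: 0.996
```

```bash
python3 look.py 9 .6 -.21 .1
python3 - <<'E'
from h import *
C=cloud("9")
for cam,W in C.items():
    for n,x,y,R,a,b in(("apple",.653,.151,.055,.062,.08),("pear",.633,.025,.055,.07,.089),("bottle",.629,-.091,.055,.076,.099),("long",.603,-.212,.055,.082,.109),("long",.603,-.212,.035,.17,.2),("jar",.438,-.005,.05,.01,.048)):
        p=W[np.isfinite(W[:,2])&(np.hypot(W[:,0]-x,W[:,1]-y)<R)]
        m=p[:,2].max(); p=p[(p[:,2]>a)&(p[:,2]<b)]
        if len(p)>10: print(n,cam,a,circ(p).round(4),len(p),"zmax",m.round(3))
    
C0=cloud("0")
for cam in C:
    for s,c in(("0",C0),("9",C)):
        W=c[cam];p=W[np.isfinite(W[:,2])&(np.hypot(W[:,0]-.438,W[:,1]+.005)<.05)&(W[:,2]>.045)&(W[:,2]<.07)]; print("jar",cam,s,p.mean(0).round(4),len(p))
for n in("scene","top"): cv2.imwrite(f"pics/{n}9.png",np.load(f"{n}9.npz")["color"][:,:,::-1])
E
```

```text
scene crop origin 121 204 x2
top crop origin 335 79 x2
apple top 0.062 [0.6526 0.1501 0.0381] 189 zmax 0.146
pear top 0.07 [0.6329 0.0262 0.0417] 159 zmax 0.169
bottle top 0.076 [ 0.627  -0.0902  0.0404] 415 zmax 0.191
long top 0.082 [ 0.6022 -0.2105  0.0404] 639 zmax 0.218
long top 0.17 [ 0.6026 -0.2112  0.0158] 86 zmax 0.218
apple scene 0.062 [0.6531 0.1487 0.0382] 414 zmax 0.143
pear scene 0.07 [0.6332 0.0253 0.0418] 490 zmax 0.167
bottle scene 0.076 [ 0.6281 -0.0917  0.0408] 845 zmax 0.19
long scene 0.082 [ 0.6031 -0.2132  0.0402] 1221 zmax 0.217
long scene 0.17 [ 0.6016 -0.2127  0.0156] 381 zmax 0.217
jar scene 0.01 [ 0.4392 -0.0067  0.0226] 115 zmax 0.056
jar top 0 [ 0.4383 -0.0056  0.0535] 423
jar top 9 [ 0.4385 -0.0057  0.0536] 423
jar scene 0 [ 0.4425 -0.0082  0.0522] 343
jar scene 9 [ 0.4426 -0.0084  0.0523] 347
```

View pics/scene9.png

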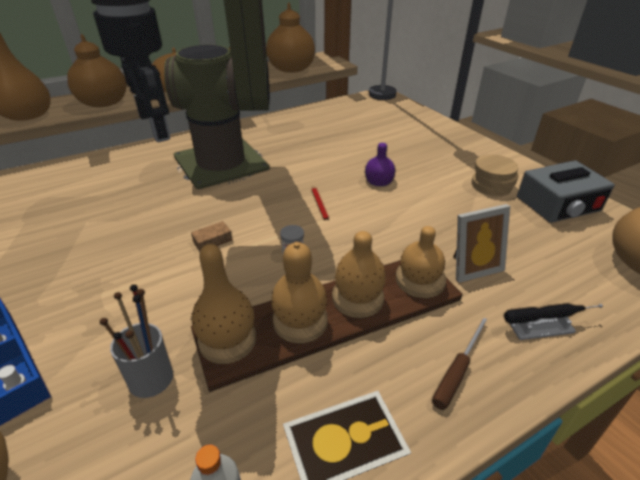

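View pics/look9.png

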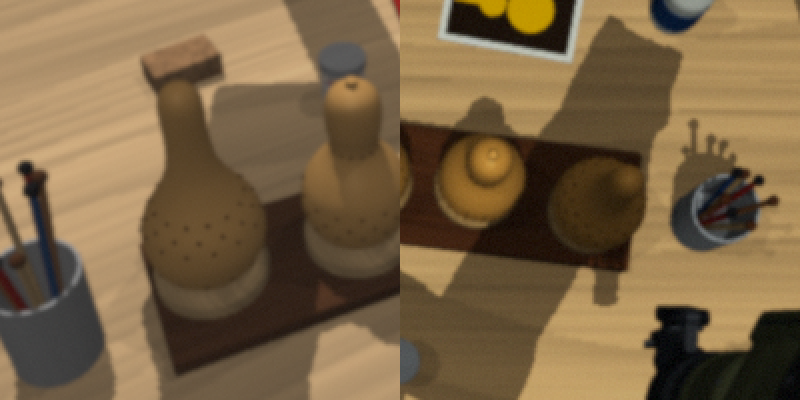

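All four stand upright, rising from the apple (422,265) beside the frame through the pear (360,280) and bottle (299,290) to the long gourd (222,310). The jar (292,240) has not moved. Handing in.

```bash
python3 -c "
from station import robot
print(robot.close_job(), robot.read_state()['t'])"
```

```text
the job is handed in; nothing more can be done
the job is handed in; nothing more can be done
```

The four gourd lampshades stand on the lamp bases in height order: apple next to the frame, then pear, bottle and long at the far end. I lowered each one until I felt light contact (under 5 N) before letting go, and handed in at about 41 s of the 112 s.

My last checks used both cameras:
- **Placement:** each gourd is within about 3 mm of the centre of its base.
- **Standing flat:** the top heights are 143–146, 167–169, 190–191 and 217–218 mm. Standing flat would give 143, 166, 190 and 216 mm.
- **Left alone:** the jar of beads is unmoved to within 0.3 mm, and I did not touch the purple look-alike.

No check failed. The two cameras disagreed by up to 3 mm in y, close to the stated calibration error. The base spacings I measured, 116 to 129 mm, differ a little from the 120 mm given.

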